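# Check the strip welds at both ends of a battery pack

### The arm

A 7-joint arm with a two-finger parallel gripper is mounted at the origin on the work surface. World frame = base frame: x ahead of the robot, y to its left, z up, the work surface at z = 0. Lengths are in m, angles in rad, forces in N, time in s.
With the tool pointing down it reaches from about 0.425 to 0.875 m from the base axis. Payload 4.7 kg.
Tool frame: the origin (TCP) lies midway between the tips of the shut fingers; the grasp point (between the pads) lies 19 mm behind it; z points along the fingers, y is the line along which they close (so a half turn about z gives the same grasp; the last joint's range is limited). The gripper opens to 85 mm and grips with 20 to 120 N. Pads are 22 mm wide; open, the fingers measure 114 mm over their backs; the gripper's body (76 mm by 85 mm) begins 54 mm behind the grasp point. The pads swing forward as they close: fully open they stand 13 mm farther back than shut.
Start: joints at [-1.253, 0.321, -0.07, 1.45, 0.023, 1.371, -0.057], TCP at [0.194, 0.62, 0.231] pointing down, gripper open.
Joint ranges: [-2.86, 2.86], [-0.3, 2.09], [-1.38, 1.24], [0.06, 2.45], [-1.56, 4.7], [0.09, 2.05], [-2.69, 2.69]. Speed limits (rad/s): [2.57, 2.57, 3.14, 3.14, 3.14, 3.14, 3.14].

### API

Orientations are given as [roll, pitch, yaw] about the fixed x, y, z axes, in that order (R = Rz(yaw) Ry(pitch) Rx(roll)).
In Python, from station import r gives the robot as it stands.
- The arm moves only by the tool move_arm, never from a script. Its argument "increments" is a list of rows, each a list of 7 numbers: the turn, a rotation vector about the world's x, y, z in rad, then the shift along the world's x, y, z in m, then the closure, from -1 (fully open) to 1 (shut). A call has 1 to 20 rows; each row is the pose to reach, as a shift and turn from the pose commanded when the call began; what a row does not reach only later rows make up. A row lasts 1/10 s, in which the tool goes at most 50 mm and 8.59 degrees, less where a joint would pass 70% of its speed; a pose out of reach is approached as far as the arm can. A call with a gripper value outside its range is refused whole. The fingers move at their own pace and stop on an object; the grip force is fixed at half the most. Time passes only in rows, so rows that repeat a pose let the fingers close. It gives the time, the measured TCP pose, the force, the opening and the grip force at its end, in the units of the state.
- r.read_state(): the state, without advancing time (a new reading comes with each control period).
- r.grab_frame(name): name is "scene" or "top" or "wrist"; returns the picture (480x640x3 uint8, red, green, blue); there is no depth.
- r.get_calibration(name): a dict with "intrinsics" (3x3 intrinsics, pixels), "origin" and "orientation" of the camera in the world. Camera axes: x right, y up, looking along -z (the intrinsics and any distortion apply to the point x, -y, -z); pixel columns grow to the right and rows downward; lengths in m; the calibration is good to about 2 mm. A picture is of the moment at which its call begins: read the wrist's pose just before it. get_calibration takes no time and is no camera call; for the wrist camera it gives the pose at the moment of the call.
- r.job_done(): hands the job in; it is judged then, once.
The state is a dict: "t": time; "qpos": joint angles; "joint_velocities": joint speeds; "tau": joint torques, N m; "tcp_pos": TCP position; "orientation": TCP orientation; "ft_force": force on the tool from outside, world axes, zero at the start; "moment": the same for the moment, N m; "width": finger opening in m; "grasp_force": force on a finger pad.
Only numpy, scipy, OpenCV 4.12 (cv2) and the standard library are available. Lean on these libraries where they do the work, as an engineer would, in place of code of your own. Each camera call takes 0.05 s, during which the arm holds its last target. There are 200 camera calls.

### The job

Check the strip welds at both ends of the battery pack: first turn the tester's dial to its long mark in the middle of the scale, then bring the pack onto the rest plate and push its tabbed end straight onto the two spring probes until both are about half way in, keeping it there for a second. Back it off, turn it end for end and do the same with the plain end. Then lay the pack flat in the open tray and let go without dropping it; never ram the probes all the way in, leave the dial as set and leave the other things on the mat where they are.

Things in the scene. Friction and masses are not known exactly. Their poses are not given: they have to be found in the camera images.
- pack: Battery pack: flat-sided block 76 mm long (x), 48 wide (y), 27 high, 130 to 210 g, dark sleeve between two white end boards, a nickel strip across each end face. Origin: centre of its underside. At the +x end a tab 12 mm wide stands 8 mm above the top and bends back 12 mm over it; the -x end is plain. Starts flat on the mat at any yaw, left or right of the tester. Grip it across the 48 mm.
- tab_end (a point): Centre of the nickel strip on the tabbed end face, 38 mm along +x of the pack and 13.5 mm above its underside.
- plain_end (a point): Centre of the nickel strip on the plain end face, 38 mm along -x of the pack and 13.5 mm above its underside.
- tester: Weld tester, fixed: grey case 150 mm deep (x), 190 wide (y), 64 high, dark grey top panel. Origin: at the bottom in the middle of its front face, 2 mm above the table (on the mat); the front looks to its -x, towards the robot. In front of it lie the rest plate and, above that, the two probes.
- rest_plate (a point): Middle of the top of the aluminium rest plate in front of the case: 120 mm long (tester x from -120 to 0), 64 mm wide, its top 12 mm above the tester's origin.
- probe_axis (a point): Point on the front face, 25.5 mm above the tester's origin, midway between the probes: the height of the middle of a pack lying on the plate. The two brass probes, 9 mm thick, point to -x at y = +11 and -11 mm from here. Their tips stand 18 to 32 mm ahead of the face, as the black probe block was last set and clamped: this is not measured, feel for it. Axes as the tester.
- probe_left (a joint): How far the probe at y = +11 mm is pushed in (m): 0 = out, 0.011 = bottomed. It yields against a spring: 1 N at first touch plus 1 N per mm, so the two together resist with 2 N at touch, 13 N half way and 24 N at the bottom.
- probe_right (a joint): The same for the probe at y = -11 mm.
- dial (a joint): Angle of the dial (rad), growing clockwise seen from above, 0 to 3.8. 1.9 = the dial's white pointer line on the long mark, pointing straight to the tester's +x. Starts between 0.5 and 1.3. It turns with light friction (0.03 N m) and stays where it is left.
- dial_grip (a point): On the dial's axis, 20 mm above the top panel, at the height to grip. Black dial: skirt 48 mm across and 6 mm high, on it an upright bar grip 46 mm long, 14 wide, its top 28 mm above the panel. The axes turn with the dial: x along the bar towards the pointer end, y across the bar.
- long_mark (a point): Middle of the long white mark (16 x 4 mm) on the top panel, 36 mm straight behind (+x of the tester) the dial's axis; the other ten marks are 5 mm ticks every 0.38 rad.
- tray: Open black tray, fixed, 150 mm (x) by 124 mm (y), 22 mm high, walls and floor 4 mm thick. Origin: centre of its underside. It stands on the mat on the other side of the tester from the pack.
- phone: Bystander: a phone 147 x 71 x 8 mm lying flat, origin at the centre of its underside. Leave it.
- driver: Bystander: a screwdriver 150 mm long lying along its x between the tester and the right-hand place. Leave it.
- marker: Bystander: a marker pen 130 mm long lying along its x between the tester and the left-hand place. Leave it.
- flux: Bystander: a white squeeze bottle 48 mm across, 100 mm high, left of the tester's rear. Leave it.
- jar: Bystander: a glass jar 44 mm across, 55 mm high, near the bottle. Leave it.
Mind the look-alikes: they are no part of the job. Leave any green look-alike of the pack alone.

How it is judged:
By the outcome, as a careful person would: the job done as asked, in the order asked, and still so for the second after the job is handed in, with the robot touching nothing.
It also fails if it takes over 72 s, if anything falls off the work surface, if the arm or the gripper's body presses on something with over 40 N, if the wrist force passes 120 N, or if a joint passes its speed limit or range.

## Working session

There is one attempt and no reset: what is moved stays moved. The work goes in short steps, Python scripts to look and compute and a tool call to move; the robot and the scene stay as the last step left them, time stands still between calls to the robot, and variables do not carry over. Pictures are saved under pics/ and viewed, at most 10 in all, crops included, and the job is handed in when it is done.

Besides the shell and the picture viewer there is one more tool, called after ">>>" as name(argument=value, ...) on one line, values as JSON. move_arm: Moves the arm, as the interface text tells. Its arguments: {"type":"object","properties":{"increments":{"type":"array","items":{"type":"array","items":{"type":"number"}}}},"required":["increments"]}

```bash
ls; mkdir -p pics; python3 - <<'E'
from station import r
import cv2,json
s=r.read_state();print({k:(v if not hasattr(v,'tolist') else v.tolist()) for k,v in s.items()})
for n in("scene","top","wrist"):
    c=r.get_calibration(n);print(n,c)
    cv2.imwrite(f"pics/{n}0.png",r.grab_frame(n)[:,:,::-1])
E
```

```text
pics
{'t': 0.0, 'qpos': [-1.252857324563851, 0.32184996958168544, -0.07006191147160062, 1.4516385805655498, 0.02259590482199863, 1.3708120506427393, -0.05688263946265031], 'joint_velocities': [-0.0008354040067119758, 0.0005813028089326466, -0.002132809559204606, 0.00014809370241695272, -0.0007029074034487805, 0.002967256487255582, -0.00104685709574099], 'tau': [-8.493079349136679e-05, -49.35620427131653, -0.38240326568484306, -31.433998346328735, 0.012983346241526306, 0.011283005587756634, -1.5391784913276751e-06], 'tcp_pos': [0.194372001727508, 0.6197054165132843, 0.23022409362467142], 'orientation': [-3.1396738834880082, 0.00010025542695757395, 2.837778400830813], 'ft_force': [-0.27981625432839935, -0.7955544105679605, -0.30440316404697876], 'moment': [-0.010102950144830002, 0.06052792785466321, -0.020726679395539266], 'grasp_force': 0.0, 'width': 0.08518619393242001}
scene {'intrinsics': array([[506.55855335,   0.        , 318.21577302],
       [  0.        , 506.55855335, 233.82738534],
       [  0.        ,   0.        ,   1.        ]]), 'origin': array([1.15095229, 0.52346249, 0.65592273]), 'orientation': array([0.98083946, 0.0160344 , 2.19031577])}
top {'intrinsics': array([[447.45327061,   0.        , 323.91348871],
       [  0.        , 447.45327061, 247.10851104],
       [  0.        ,   0.        ,   1.        ]]), 'origin': array([2.44838885e-01, 9.87957980e-04, 1.08769670e+00]), 'orientation': array([ 2.27530895e-01, -1.03041330e-03, -1.64402628e+00])}
wrist {'intrinsics': array([[376.64412624,   0.        , 324.07906487],
       [  0.        , 376.64412624, 248.33695098],
       [  0.        ,   0.        ,   1.        ]]), 'origin': array([0.1250731 , 0.64302572, 0.37283909]), 'orientation': array([-2.91554378e-01,  9.95863405e-04,  1.26625470e+00])}
```

View pics/top0.png

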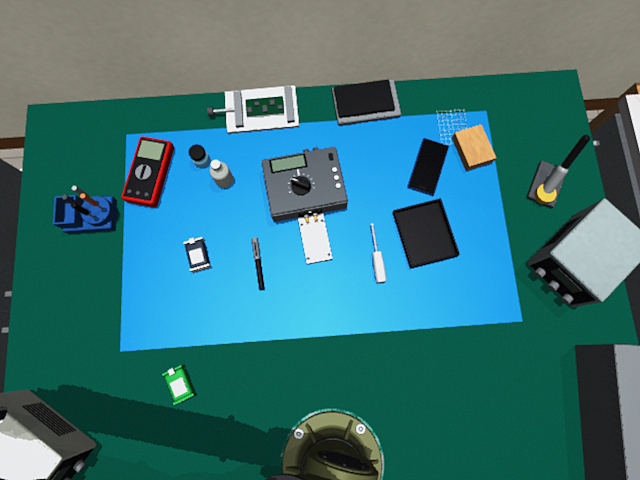

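View pics/scene0.png

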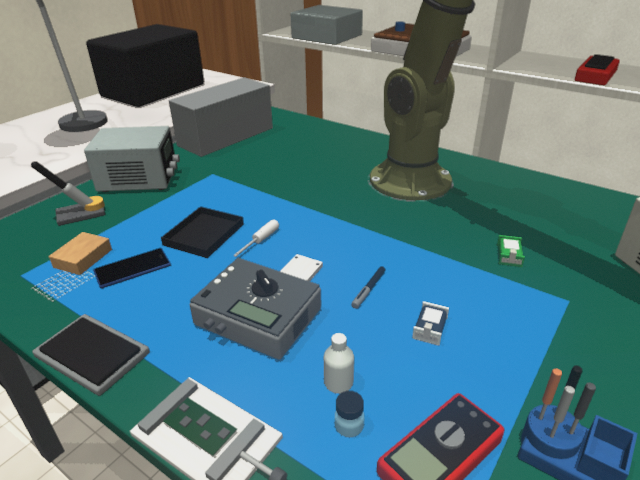

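The top view shows the pack (dark sleeve, white ends) at (198,254). What could be taken for it: the green block (180,383), which is the forbidden look-alike, and the tray or phone, which are the wrong size. The tester is at (305,183) with its dial at (301,184), the plate at (315,238) and the tray at (426,233). The scene view agrees: pack at (432,322), green block at (511,250).

```bash
cat > h.py <<'E'
from station import r
import numpy as np,cv2
from scipy.spatial.transform import Rotation as R
def cal(n):
    c=r.get_calibration(n);return c["intrinsics"],np.array(c["origin"]),R.from_euler('xyz',c["orientation"]).as_matrix()
def ray(c,px):
    K,o,M=c;px=np.atleast_2d(np.array(px,float))
    d=np.c_[(px[:,0]-K[0,2])/K[0,0],-(px[:,1]-K[1,2])/K[1,1],-np.ones(len(px))]@M.T
    return o,d
def onz(c,px,z):
    o,d=ray(c,px);return o+d*((z-o[2])/d[:,2])[:,None]
def tri(c1,p1,c2,p2):
    o1,d1=ray(c1,p1);o2,d2=ray(c2,p2);out=[]
    for a,b in zip(d1,d2):
        s=np.linalg.lstsq(np.c_[a,-b],o2-o1,rcond=None)[0]
        A=o1+s[0]*a;B=o2+s[1]*b;out.append(np.r_[(A+B)/2,np.linalg.norm(A-B)])
    return np.array(out)
def proj(c,P):
    K,o,M=c;q=(np.atleast_2d(P)-o)@M
    return np.c_[K[0,2]+K[0,0]*q[:,0]/-q[:,2],K[1,2]-K[1,1]*q[:,1]/-q[:,2]]
def st():
    s=r.read_state();print({k:np.round(s[k],4).tolist() for k in("t","tcp_pos","orientation","ft_force","width","grasp_force","qpos")});return s
E
python3 - <<'E'
from h import *
np.set_printoptions(precision=4,suppress=True)
t=cal("top");s=cal("scene")
print("tri pack,green,dial,tray",tri(t,[(198,254),(180,383),(301,184),(426,233)],s,[(432,322),(511,250),(264,284),(203,230)]))
print("pack z.02",onz(t,[(198,254)],.029),"dial",onz(t,[(301,184)],.094),"plate",onz(t,[(315,240)],.014))
print("plate front/back corners",onz(t,[(305,264),(331,260),(300,218),(325,213)],.014))
print("tray corners",onz(t,[(393,211),(442,199),(458,255),(411,267)],.024))
print("case top corners",onz(t,[(262,154),(339,147),(347,207),(270,218)],.066))
im=cv2.imread("pics/top0.png")
a=cv2.resize(im[225:285,165:235],None,fx=5.7,fy=5.7,interpolation=2);b=cv2.resize(im[140:225,255:355],None,fx=4,fy=4,interpolation=2)
h=342;c=np.zeros((h,a.shape[1]+b.shape[1],3),np.uint8);c[:a.shape[0],:a.shape[1]]=a[:h];c[:b.shape[0],a.shape[1]:]=b[:h]
cv2.imwrite("pics/crop1.png",c)
E
```

```text
tri pack,green,dial,tray [[ 0.4966  0.2924  0.016   0.004 ]
 [ 0.1962  0.3369  0.0143  0.0034]
 [ 0.6375  0.0262  0.0758  0.0002]
 [ 0.5109 -0.2745  0.0118  0.0009]]
pack z.02 [[0.4944 0.287  0.029 ]] dial [[0.6304 0.0258 0.094 ]] plate [[0.5123 0.0024 0.014 ]]
plate front/back corners [[ 0.4538  0.0308  0.014 ]
 [ 0.4591 -0.0332  0.014 ]
 [ 0.5716  0.0359  0.014 ]
 [ 0.58   -0.0274  0.014 ]]
tray corners [[ 0.5698 -0.1962  0.024 ]
 [ 0.5921 -0.322   0.024 ]
 [ 0.447  -0.3418  0.024 ]
 [ 0.4259 -0.2243  0.024 ]]
case top corners [[ 0.7265  0.1174  0.066 ]
 [ 0.7313 -0.0731  0.066 ]
 [ 0.5749 -0.0797  0.066 ]
 [ 0.5609  0.1054  0.066 ]]
```

View pics/crop1.png

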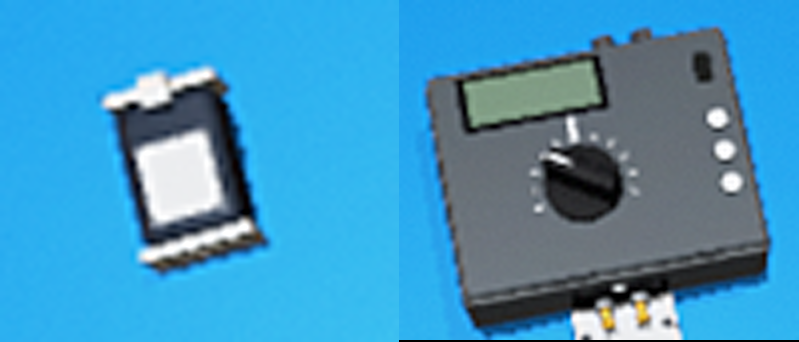

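The crop confirms it: the pack has a dark sleeve and white ends, with its tab at the far (+x) end. The dial pointer points far-left and needs about 0.9 rad clockwise. I'm moving over the pack for a wrist view on the way to the dial.

>>> move_arm(increments=[[0,0,-0.15,0.03,-0.036,0.01,-1],[0,0,-0.3,0.06,-0.072,0.02,-1],[0,0,-0.45,0.09,-0.108,0.03,-1],[0,0,-0.6,0.12,-0.144,0.03,-1],[0,0,-0.75,0.15,-0.18,0.03,-1],[0,0,-0.9,0.18,-0.216,0.03,-1],[0,0,-0.9,0.21,-0.252,0.03,-1],[0,0,-0.9,0.24,-0.288,0.03,-1],[0,0,-0.9,0.27,-0.324,0.03,-1],[0,0,-0.9,0.3,-0.36,0.03,-1],[0,0,-0.9,0.3,-0.36,0.03,-1],[0,0,-0.9,0.3,-0.36,0.03,-1]])

```text
t: 1.35
tcp_pos: [0.495, 0.259, 0.2611]
orientation: [-3.141, -0.0, 1.935]
ft_force: [-0.5, 1.5, 0.5]
width: 0.0854
grasp_force: 0.0
```

```bash
python3 - <<'E'
from h import *
import pickle
s=st();c=cal("wrist");im=r.grab_frame("wrist");cv2.imwrite("pics/w1.png",im[:,:,::-1]);pickle.dump(c,open("w1.pkl","wb"))
E
```

```text
{'t': 1.35, 'tcp_pos': [0.495, 0.259, 0.2611], 'orientation': [-3.1411, -0.0002, 1.9346], 'ft_force': [-0.4934, 1.471, 0.4521], 'width': 0.0854, 'grasp_force': 0.0, 'qpos': [-0.8287, 0.1113, 0.3262, 1.6492, -0.0365, 1.3875, -0.1339]}
```

>>> move_arm(increments=[[0,0,-0.12,0.015,-0.025,0,-1],[0,0,-0.24,0.03,-0.05,0,-1],[0,0,-0.36,0.045,-0.075,0,-1],[0,0,-0.48,0.06,-0.1,0,-1],[0,0,-0.6,0.075,-0.13,0,-1],[0,0,-0.72,0.09,-0.16,0,-1],[0,0,-0.84,0.105,-0.19,0,-1],[0,0,-0.96,0.12,-0.22,0,-1],[0,0,-0.96,0.13,-0.235,0,-1],[0,0,-0.96,0.13,-0.235,0,-1],[0,0,-0.96,0.13,-0.235,0,-1]])

```text
t: 2.5
tcp_pos: [0.6241, 0.0277, 0.2609]
orientation: [-3.14, -0.0, 0.981]
ft_force: [0.1, -0.2, -0.3]
width: 0.0851
grasp_force: 0.0
```

```bash
python3 - <<'E'
from h import *
import pickle
s=st();c=cal("wrist");im=r.grab_frame("wrist");cv2.imwrite("pics/w2.png",im[:,:,::-1]);pickle.dump(c,open("w2.pkl","wb"))
a=cv2.imread("pics/w1.png")
E
```

```text
{'t': 2.5, 'tcp_pos': [0.6241, 0.0277, 0.2609], 'orientation': [-3.14, -0.0003, 0.9806], 'ft_force': [0.1165, -0.1902, -0.3102], 'width': 0.0851, 'grasp_force': 0.0, 'qpos': [-0.5576, 0.2802, 0.5851, 1.4935, -0.1563, 1.4156, -0.5564]}
```

View pics/w2.png

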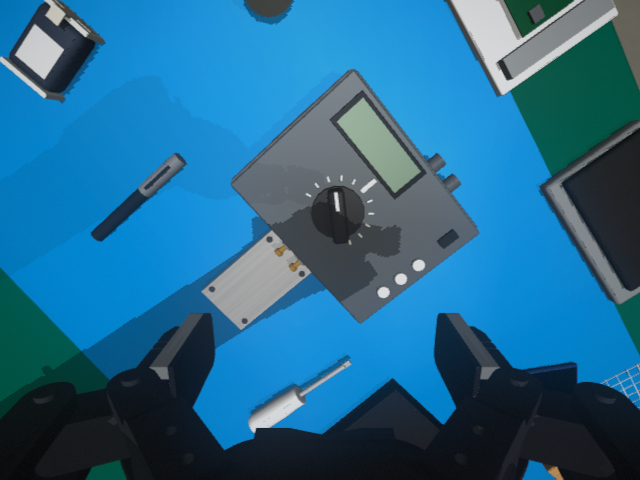

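View pics/w1.png

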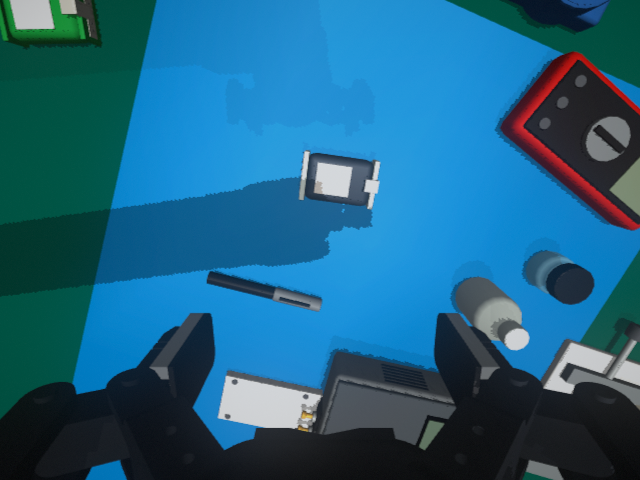

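w2: dial skirt at (338,214) with its pointer line at (336,200), long mark at (369,186), case-top corners (353,70), (478,232), (361,322), (232,183), plate front corners (202,291) and (242,329). w1: pack at (340,180), tab on the right end at (372,186), green block at (48,20) well away.

```bash
python3 - <<'E'
from h import *
import pickle
np.set_printoptions(precision=4,suppress=True)
w1=pickle.load(open("w1.pkl","rb"));w2=pickle.load(open("w2.pkl","rb"));t=cal("top")
# tester corners
cor=[(353,70),(478,232),(361,322),(232,183)]
C=onz(w2,cor,.066);print("case",C[:,:2])
e=[C[1]-C[0],C[2]-C[1],C[2]-C[3],C[3]-C[0]];print([ (np.linalg.norm(v),np.degrees(np.arctan2(v[1],v[0]))) for v in e])
print("tri case",tri(w2,cor,t,[(262,154),(339,147),(347,207),(270,218)][0:1]+[(338,147),(347,206),(270,217)]))
im=cv2.imread("pics/w2.png")
sub=im[140:260,290:420]; g=cv2.cvtColor(sub,6)
m=(g>170).astype(np.uint8)
n,l,s,ce=cv2.connectedComponentsWithStats(m)
for i in range(1,n):
    if s[i,4]>5: 
        pts=np.argwhere(l==i)[:,::-1]+[290,140];print(s[i,4],ce[i]+[290,140],cv2.minAreaRect(pts.astype(np.float32)), onz(w2,[ce[i]+[290,140]],.066)[0])
m=((g<42)).astype(np.uint8);cv2.imwrite("pics/m.png",m*255)
n,l,s,ce=cv2.connectedComponentsWithStats(m);i=1+np.argmax(s[1:,4]);print("dark",s[i],ce[i]+[290,140])
# pack in w1
im=cv2.imread("pics/w1.png");sub=im[130:230,280:400].astype(int)
m=((sub[:,:,0]-sub[:,:,2])<60).astype(np.uint8)
n,l,s,ce=cv2.connectedComponentsWithStats(m);i=1+np.argmax(s[1:,4])
pts=(np.argwhere(l==i)[:,::-1]+[280,130]).astype(np.float32)
b=cv2.boxPoints(cv2.minAreaRect(pts));print("packbox",s[i],b, onz(w1,b,.029)[:,:2])
print("proj w2 dial nominal",proj(w2,[[.633,.026,.066],[.633,.026,.094]]))
E
python3 - <<'E'
import cv2,numpy as np
a=cv2.resize(cv2.imread("pics/w2.png")[165:255,285:385],None,fx=4,fy=4,interpolation=2)
b=cv2.resize(cv2.imread("pics/w1.png")[140:225,290:390],None,fx=4,fy=4,interpolation=2)
c=np.zeros((360,800,3),np.uint8);c[:,:400]=a;c[:340,400:]=b;cv2.imwrite("pics/crop2.png",c)
E
```

```text
case [[ 0.7132  0.1194]
 [ 0.7353 -0.0599]
 [ 0.5965 -0.0778]
 [ 0.5744  0.102 ]]
[(np.float64(0.1806945978234518), np.float64(-82.97794236641934)), (np.float64(0.13994782107618053), np.float64(-172.6422724323013)), (np.float64(0.18118321379646557), np.float64(-82.98007948001573)), (np.float64(0.13993905342522858), np.float64(-172.84230904187945))]
tri case [[ 0.7078  0.1144  0.1056  0.003 ]
 [ 0.7414 -0.0715  0.0422  0.003 ]
 [ 0.5888 -0.0857  0.0414  0.0098]
 [ 0.5692  0.1049  0.0481  0.0045]]
9 [341.1111 177.3333] ((341.0000305175781, 177.50001525878906), (1.5811388492584229, 4.743415832519531), 18.434947967529297) [0.6577 0.0521 0.066 ]
11 [328. 179.] ((328.0, 179.0), (4.0, 2.0), 90.0) [0.6472 0.0574 0.066 ]
10 [353.4 181.3] ((353.4615173339844, 181.3076934814453), (1.6641007661819458, 4.437601566314697), 33.6900634765625) [0.6648 0.0431 0.066 ]
84 [368.0476 185.5952] ((368.07647705078125, 185.50592041015625), (4.555539608001709, 17.89676284790039), 49.398704528808594) [0.6736 0.0327 0.066 ]
10 [316.5 185. ] ((316.4999694824219, 185.00001525878906), (4.992301940917969, 1.38675045
[... 169 characters left out ...]
) [0.6247 0.0557 0.066 ]
60 [336.4667 201.2167] ((336.493896484375, 201.4451141357422), (17.337753295898438, 3.312946081161499), 83.6598129272461) [0.6426 0.0366 0.066 ]
9 [369.7778 200.6667] ((369.8500061035156, 200.5500030517578), (1.5811387300491333, 4.427187919616699), 71.56504821777344) [0.6678 0.0203 0.066 ]
9 [370.7778 213.4444] ((371.0, 213.5), (1.0, 4.0), 90.0) [0.6624 0.0099 0.066 ]
dark [  22   48   49   56 1211] [332.82   220.6235]
packbox [  19   20   81   60 3546] [[297.2599 198.7549]
 [304.2021 149.4651]
 [381.6102 160.3676]
 [374.668  209.6575]] [[0.4658 0.2625]
 [0.456  0.3098]
 [0.5297 0.3268]
 [0.5424 0.2798]]
proj w2 dial nominal [[334.0724 216.6415]
 [334.8287 223.5352]]
```

View pics/crop2.png

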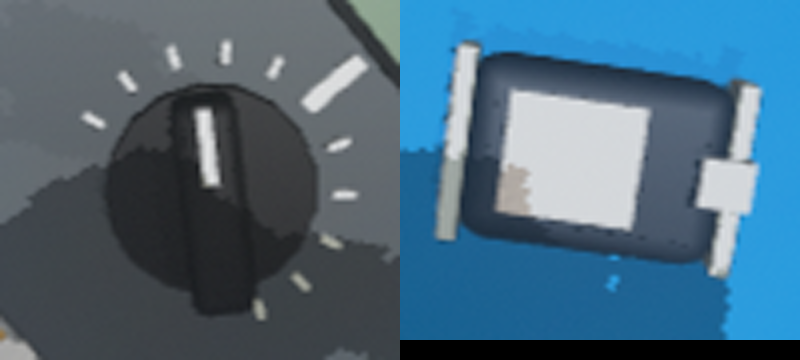

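The crop shows the bar grip running from (336,190) to (341,242) in w2 pixels, skirt centre (338,212), and the pack's white label with the tab at its right end (368,186). Next I'll get the heights from two views and the dial geometry.

```bash
python3 - <<'E'
from h import *
import pickle
np.set_printoptions(precision=4,suppress=True)
w1=pickle.load(open("w1.pkl","rb"));w2=pickle.load(open("w2.pkl","rb"));t=cal("top")
print("label,platecorner tri",tri(w1,[(333,180),(229,371)],w2,[(41,52),(202,291)]))
print("skirt",onz(w2,[(337.8,212)],.072))
B=onz(w2,[(203/4+285,100/4+165),(223/4+285,308/4+165)],.094);print("bar ends",B,B.mean(0));d=B[0]-B[1];print("len",np.linalg.norm(d),"ang",np.arctan2(d[1],d[0]))
m=[cv2.RotatedRect] if 0 else None
P=onz(w2,[(285+205/4,165+108/4),(285+213/4,165+187/4)],.094);d=P[0]-P[1];print("pointer ang",np.arctan2(d[1],d[0]),P)
L=onz(w2,[(285+365/4,165+62/4),(285+306/4,165+105/4)],.066);d=L[0]-L[1];print("mark ang",np.arctan2(d[1],d[0]),np.linalg.norm(d))
print("plate corners w2",onz(w2,[(202,291),(242,329),(272,233)],.014))
# pack corners, boards tops at .029 : crop px
q=np.array([(462,43),(478,45),(758,85),(728,275),(713,272),(440,238)],float);q=q*[.25,.25]+[190,140]
print("pack",onz(w1,q,.029)[:,:2])
print("tray w-top", onz(t,[(393,211),(442,199),(458,255),(411,267)],.024).mean(0))
E
```

```text
label,platecorner tri [[0.4927 0.2924 0.0272 0.0002]
 [0.457  0.0282 0.0068 0.0048]]
skirt [[0.6387 0.0288 0.072 ]]
bar ends [[0.6491 0.0491 0.094 ]
 [0.6283 0.0097 0.094 ]] [0.6387 0.0294 0.094 ]
len 0.04450889705728197 ang 1.084710522794592
pointer ang 1.0899994966205269 [[0.6486 0.0475 0.094 ]
 [0.6409 0.0328 0.094 ]]
mark ang 0.048592089562822044 0.015961619179586668
plate corners w2 [[ 0.4586  0.0277  0.014 ]
 [ 0.4669 -0.0349  0.014 ]
 [ 0.5631  0.0382  0.014 ]]
pack [[0.4576 0.3091]
 [0.4614 0.31  ]
 [0.5282 0.3253]
 [0.5395 0.2797]
 [0.5357 0.2791]
 [0.4686 0.2628]]
tray w-top [ 0.5087 -0.2711  0.024 ]
```

>>> move_arm(increments=[[0,0,0.1,0.0146,0.0013,-0.03,-1],[0,0,0.1,0.0146,0.0013,-0.06,-1],[0,0,0.1,0.0146,0.0013,-0.09,-1],[0,0,0.1,0.0146,0.0013,-0.12,-1],[0,0,0.1,0.0146,0.0013,-0.15,-1],[0,0,0.1,0.0146,0.0013,-0.15,-1],[0,0,0.1,0.0146,0.0013,-0.15,-1]])

```text
t: 3.25
tcp_pos: [0.6387, 0.0285, 0.1117]
orientation: [-3.141, -0.0, 1.08]
ft_force: [0.8, 0.4, 0.3]
width: 0.0855
grasp_force: 0.0
```

```bash
python3 - <<'E'
from h import *
import pickle
np.set_printoptions(precision=4,suppress=True)
s=st();c=cal("wrist");im=r.grab_frame("wrist");cv2.imwrite("pics/w3.png",im[:,:,::-1]);pickle.dump(c,open("w3.pkl","wb"))
print(proj(c,[[.6387,.029,.094],[.6491,.0491,.094],[.6283,.0097,.094],[.6736,.0327,.066]]))
E
```

```text
{'t': 3.25, 'tcp_pos': [0.6387, 0.0285, 0.1117], 'orientation': [-3.1407, -0.0003, 1.0803], 'ft_force': [0.8179, 0.4393, 0.343], 'width': 0.0855, 'grasp_force': 0.0, 'qpos': [-0.5128, 0.4143, 0.5416, 1.6385, -0.2297, 1.1534, -0.4052]}
[[323.6792 302.3503]
 [322.9681 255.9277]
 [323.5547 344.1435]
 [379.6446 244.7565]]
```

View pics/w3.png

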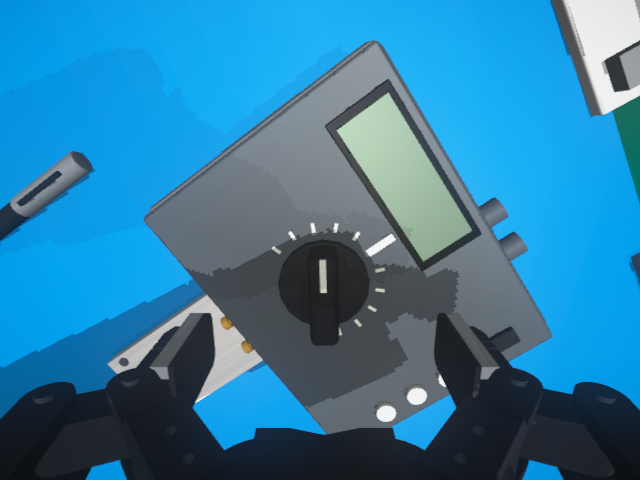

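Dial bar is centred at column 323 between the fingers, as predicted. Descend and close.

>>> move_arm(increments=[[0,0,0,0,0.0005,-0.02,-1],[0,0,0,0,0.0005,-0.034,-1],[0,0,0,0,0.0005,-0.034,-1],[0,0,0,0,0.0005,-0.034,0.3],[0,0,0,0,0.0005,-0.034,0.6],[0,0,0,0,0.0005,-0.034,1],[0,0,0,0,0.0005,-0.034,1],[0,0,0,0,0.0005,-0.034,1],[0,0,0,0,0.0005,-0.034,1]])

```text
t: 4.2
tcp_pos: [0.6382, 0.0278, 0.078]
orientation: [-3.139, -0.0, 1.078]
ft_force: [-4.5, 1.6, 5.8]
width: 0.0122
grasp_force: 60.0
```

```bash
python3 - <<'E'
from h import *
import pickle
np.set_printoptions(precision=4,suppress=True)
st();c=pickle.load(open("w3.pkl","rb"))
g=cv2.cvtColor(cv2.imread("pics/w3.png"),6)
def a(p,q,z):
    P=onz(c,[p,q],z);d=P[1]-P[0];return np.arctan2(d[1],d[0]),np.linalg.norm(d),P[:,:2]
print(a((148,218),(374,42),.066),a((551,337),(381,45),.066),a((148,220),(322,430),.066))
print("lcd",a((327,125),(389,81),.066),a((424,269),(479,231),.066),a((389,81),(479,231),.066))
print("mark",a((369,253),(394,237),.066), "axis",onz(c,[(323.5,283)],.072))
E
```

```text
{'t': 4.2, 'tcp_pos': [0.6382, 0.0278, 0.078], 'orientation': [-3.1392, -0.0002, 1.0782], 'ft_force': [-4.5215, 1.6197, 5.7986], 'width': 0.0122, 'grasp_force': 60.0435, 'qpos': [-0.5026, 0.4484, 0.5313, 1.6673, -0.251, 1.0963, -0.3911]}
(np.float64(0.13089546475650796), np.float64(0.13798289110128611), array([[0.5756, 0.1011],
       [0.7124, 0.1192]])) (np.float64(1.6842873269301408), np.float64(0.17883585439495725), array([[ 0.7349, -0.0611],
       [ 0.7147,  0.1166]])) (np.float64(-1.466272274256765), np.float64(0.15797707983658463), array([[ 0.575 ,  0.1003],
       [ 0.5915, -0.0568]]))
lcd (np.float64(0.10296244022739395), np.float64(0.0343780539784873), array([[0.6773, 0.0979],
       [0.7115, 0.1014]])) (np.float64(0.16999645408523018), np.float64(0.03380655221134779), array([[0.6885, 0.0096],
       [0.7218, 0.0153]])) (np.float64(-1.450921851201471), np.float64(0.08676125667254889), array([[0.7115, 0.1014],
       [0.7218, 0.0153]]))
mark (np.float64(0.11092201435067198), np.float64(0.015313586464576633), array([[0.6667, 0.0313],
       [0.682 , 0.033 ]])) axis [[0.6389 0.0298 0.072 ]]
```

>>> move_arm(increments=[[0,0,-0.1,0.0003,0.0007,0,1],[0,0,-0.2,0.0003,0.0007,0,1],[0,0,-0.3,0.0003,0.0007,0,1],[0,0,-0.4,0.0003,0.0007,0,1],[0,0,-0.5,0.0003,0.0007,0,1],[0,0,-0.6,0.0003,0.0007,0,1],[0,0,-0.7,0.0003,0.0007,0,1],[0,0,-0.8,0.0003,0.0007,0,1],[0,0,-0.9,0.0003,0.0007,0,1],[0,0,-0.965,0.0003,0.0007,0,1],[0,0,-0.965,0.0003,0.0007,0,1],[0,0,-0.965,0.0003,0.0007,0,1],[0,0,-0.965,0.0003,0.0007,0,1]])

```text
t: 5.5
tcp_pos: [0.6387, 0.0271, 0.078]
orientation: [3.141, 0.002, 0.112]
ft_force: [-3.5, -0.4, 5.3]
width: 0.0125
grasp_force: 60.0
```

>>> move_arm(increments=[[0,0,0,0,0,0,0],[0,0,0,0,0,0,-1],[0,0,0,0,0,0,-1],[0,0,0,0,0,0,-1],[0,0,0,0,0,0.02,-1],[0,0,0,0,0,0.06,-1],[0,0,0,-0.02,0,0.1,-1],[0,0,0,-0.05,0,0.14,-1],[0,0,0,-0.08,0,0.16,-1],[0,0,0,-0.08,0,0.16,-1],[0,0,0,-0.08,0,0.16,-1]])

```text
t: 6.6
tcp_pos: [0.5596, 0.0283, 0.2379]
orientation: [-3.14, -0.002, 0.114]
ft_force: [-0.4, 1.3, -0.8]
width: 0.0855
grasp_force: 0.0
```

```bash
python3 - <<'E'
from h import *
import pickle
np.set_printoptions(precision=4,suppress=True)
s=st();c=cal("wrist");im=r.grab_frame("wrist")[:,:,::-1].copy();cv2.imwrite("pics/w4.png",im);pickle.dump(c,open("w4.pkl","wb"))
print(proj(c,[[.6387,.029,.094],[.6736,.0327,.066]]))
g=cv2.cvtColor(im,6);n,l,ss,ce=cv2.connectedComponentsWithStats((g>150).astype(np.uint8))
for i in range(1,n):
    if 20<ss[i,4]<400: print(ss[i],ce[i])
E
```

```text
{'t': 6.6, 'tcp_pos': [0.5596, 0.0283, 0.2379], 'orientation': [-3.1399, -0.0019, 0.1136], 'ft_force': [-0.3864, 1.2578, -0.8421], 'width': 0.0855, 'grasp_force': 0.0, 'qpos': [-0.8271, 0.15, 0.8124, 1.6954, -0.1136, 1.3423, -1.4519]}
[[337.5881 128.7687]
 [337.2396  81.5605]]
[ 78   0  29  17 304] [94.3553  6.8947]
[335  70   6  23 127] [337.3228  81.1575]
[445  87  15  16 190] [451.9684  94.9053]
[337  98   4  24  94] [338.5    109.2553]
[443 117  15  15 176] [449.6648 123.9091]
[440 144  15  15 165] [447.4182 151.4424]
[ 43 209  19   6  79] [ 51.8101 211.3797]
[ 12 211  28  15 221] [ 28.1493 217.4434]
[487 246   7   7  37] [489.9189 248.8378]
[478 254  14  59 184] [484.0652 281.8913]
[ 36 277  48   9 200] [ 59.86  280.995]
[470 316  19  18 224] [479.6205 322.808 ]
```

View pics/w4.png

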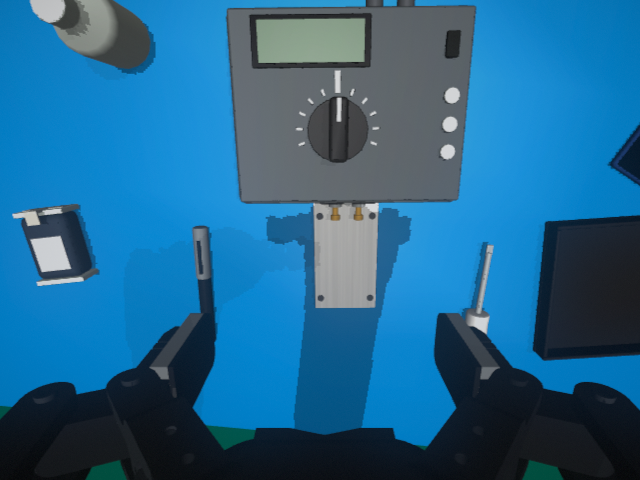

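The pointer (338,109) now lines up with the long mark (337,81). The probes are at (335,215) and (358,215), the plate's front corners at (314,307) and (376,307), and the pack at upper left (52,247). Next, the tester frame and pack from this view.

```bash
python3 - <<'E'
from h import *
import pickle
np.set_printoptions(precision=4,suppress=True)
c=pickle.load(open("w4.pkl","rb"));w1=pickle.load(open("w1.pkl","rb"));w2=pickle.load(open("w2.pkl","rb"));im=cv2.imread("pics/w4.png");g=cv2.cvtColor(im,6)
f=lambda d:np.arctan2(d[1],d[0])
# pointer line at .094
for (x,y,w,h),z in(((337,98,4,24),.094),((335,70,6,23),.066)):
    ys,xs=np.where(g[y-1:y+h+1,x-2:x+w+2]>140);xs=xs+x-2;ys=ys+y-1
    vx,vy,x0,y0=cv2.fitLine(np.c_[xs,ys].astype(np.float32),cv2.DIST_HUBER,0,.01,.01).ravel()
    s=-np.sign(vy);P=onz(c,[(x0,y0),(x0+s*vx*10,y0+s*vy*10)],z);print("line",f(P[1]-P[0]),P[0])
# edges of plate at rows via blue mask
b=((im[:,:,0].astype(int)-im[:,:,2])<60)
L=[];Rr=[]
for y in range(225,300,3):
    xs=np.where(b[y,290:400])[0]+290;L.append((xs[0]-.5,y));Rr.append((xs[-1]+.5,y))
F=[(x,np.where(b[200:330,x])[0][-1]+200.5) for x in range(320,372,3)]
for n,E in(("L",L),("R",Rr),("F",F)):
    P=onz(c,E,.014);vx,vy,x0,y0=cv2.fitLine(P[:,:2].astype(np.float32),cv2.DIST_HUBER,0,.01,.01).ravel();print(n,np.arctan2(vy,vx),x0,y0)
# case left/right/front edge on panel
C=onz(c,[(242,200),(456,201),(229,10),(474,7)],.066);print("case",C[:,:2],f(C[2]-C[0]),f(C[3]-C[1]),f(C[0]-C[1])-np.pi/2)
# brass
hsv=cv2.cvtColor(im,40);m=cv2.inRange(hsv,(10,90,80),(30,255,255));m[:195]=0;m[240:]=0;m[:,:310]=0;m[:,380:]=0
n,l,s,ce=cv2.connectedComponentsWithStats(m)
for i in range(1,n):
    if s[i,4]>10:
        x,y,w,h=s[i,:4];print("brass",s[i],onz(c,[(x+w/2-.5,y+h)],.0275))
print("tri label",tri(w1,[(333,180)],c,[(52,254)]),tri(w2,[(41,52)],c,[(52,254)]))
print("tri plate FL", tri(w2,[(202,291)],c,[(314,307)]))
print("probes tri", tri(w2,[(276.5,253)],c,[(335,219)]))
E
```

```text
line 0.1011811320439246 [0.6518 0.0298 0.094 ]
line 0.10617242555362201 [0.674  0.0328 0.066 ]
L 0.12154759 0.5018607 0.034042116
R 0.12224011 0.5219763 -0.028234951
F -1.456601 0.46087387 -0.0030753345
case [[ 0.5736  0.101 ]
 [ 0.5931 -0.0777]
 [ 0.7127  0.1175]
 [ 0.7347 -0.0604]] 0.11836871400316101 0.12110518391392205 0.10860732413673757
brass [354 207   9  13  79] [[ 0.5596 -0.0026  0.0275]]
brass [331 208   9  12  77] [[0.5571 0.0193 0.0275]]
tri label [[0.4922 0.2921 0.0278 0.0009]] [[0.4905 0.2948 0.0234 0.001 ]]
tri plate FL [[0.4629 0.0294 0.0233 0.0013]]
probes tri [[0.5574 0.0194 0.0251 0.0005]]
```

>>> move_arm(increments=[[0,0,0.02,-0.01,0.04,0,-1],[0,0,0.04,-0.02,0.08,0,-1],[0,0,0.06,-0.03,0.12,0,-1],[0,0,0.08,-0.04,0.16,-0.01,-1],[0,0,0.1,-0.05,0.2,-0.02,-1],[0,0,0.116,-0.061,0.24,-0.03,-1],[0,0,0.116,-0.061,0.266,-0.04,-1],[0,0,0.116,-0.061,0.266,-0.05,-1],[0,0,0.116,-0.061,0.266,-0.05,-1],[0,0,0.116,-0.061,0.266,-0.05,-1]])

```text
t: 7.65
tcp_pos: [0.499, 0.2919, 0.1863]
orientation: [3.139, 0.002, 0.226]
ft_force: [-0.2, 0.3, 0.2]
width: 0.0856
grasp_force: 0.0
```

```bash
python3 - <<'E'
from h import *
import pickle
np.set_printoptions(precision=4,suppress=True)
s=st();c=cal("wrist");im=r.grab_frame("wrist")[:,:,::-1].copy();cv2.imwrite("pics/w5.png",im);pickle.dump(c,open("w5.pkl","wb"))
p=proj(c,[[.4985,.2942,.029]])[0];print(p)
x,y=p.astype(int);y0=max(0,y-120);sub=im[y0:y+110,x-110:x+110];cv2.imwrite("pics/crop5.png",cv2.resize(sub,None,fx=2.6,fy=2.6,interpolation=2));print(x-110,y0)
E
```

```text
{'t': 7.65, 'tcp_pos': [0.499, 0.2919, 0.1863], 'orientation': [3.1392, 0.0016, 0.2264], 'ft_force': [-0.2159, 0.2991, 0.2166], 'width': 0.0856, 'grasp_force': 0.0, 'qpos': [-1.1088, 0.2177, 0.6124, 1.7143, -0.1291, 1.253, -1.8112]}
[322.2455 229.3109]
212 109
```

View pics/crop5.png

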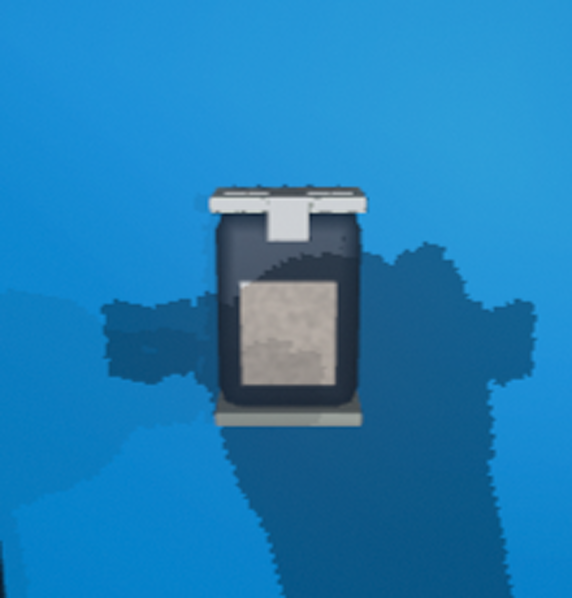

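Crop: pack upright in the image, tab at its top end (289,220), board outer top edges at crop rows 197 and 427, columns 209–367 and 214–362. The wrist is aligned with it.

```bash
python3 - <<'E'
from h import *
import pickle
np.set_printoptions(precision=4,suppress=True)
c=pickle.load(open("w5.pkl","rb"))
q=np.array([(209,197),(367,197),(362,427),(214,427)])/2.6+[212,109]
P=onz(c,q,.029);print(P[:,:2],P.mean(0));f=P[:2].mean(0)-P[2:].mean(0);print(np.linalg.norm(f),np.arctan2(f[1],f[0]),np.linalg.norm(P[0]-P[1]),np.linalg.norm(P[3]-P[2]))
for a,b in((0,1),(3,2)):
    d=P[a]-P[b];print(np.arctan2(d[1],d[0])-np.pi/2)
E
```

```text
[[0.5286 0.3253]
 [0.5393 0.2784]
 [0.4666 0.2617]
 [0.4558 0.3088]] [0.4976 0.2935 0.029 ]
0.07461225282825709 0.22456518965070943 0.0480666570949709 0.0482966462710665
0.22540863094413144
0.22508670863881752
```

>>> move_arm(increments=[[0,0,0,-0.0014,0.0016,-0.04,-1],[0,0,0,-0.0014,0.0016,-0.08,-1],[0,0,0,-0.0014,0.0016,-0.12,-1],[0,0,0,-0.0014,0.0016,-0.15,-1],[0,0,0,-0.0014,0.0016,-0.17,-1],[0,0,0,-0.0014,0.0016,-0.181,-1],[0,0,0,-0.0014,0.0016,-0.181,-1],[0,0,0,-0.0014,0.0016,-0.181,-0.4],[0,0,0,-0.0014,0.0016,-0.181,0],[0,0,0,-0.0014,0.0016,-0.181,0.3],[0,0,0,-0.0014,0.0016,-0.181,0.5],[0,0,0,-0.0014,0.0016,-0.181,0.5],[0,0,0,-0.0014,0.0016,-0.181,0.5],[0,0,0,-0.0014,0.0016,-0.181,0.5]])

```text
t: 9.1
tcp_pos: [0.4983, 0.2959, 0.0081]
orientation: [-3.14, -0.003, 0.229]
ft_force: [0.6, -1.0, 6.4]
width: 0.0449
grasp_force: 62.9
```

>>> move_arm(increments=[[0,0,0,0,0,0.02,0.6],[0,0,0,0,0,0.04,0.6],[0,0,0,0,0,0.07,0.6],[0,0,0,0,0,0.1,0.6],[0,0,0,0,0,0.1,0.6],[0,0,0,0,0,0.1,0.6]])

```text
t: 9.7
tcp_pos: [0.497, 0.2957, 0.1068]
orientation: [-3.141, -0.001, 0.229]
ft_force: [0.6, 0.2, -2.3]
width: 0.0447
grasp_force: 62.0
```

```bash
python3 - <<'E'
from h import *
import pickle
st();c=cal("wrist");im=r.grab_frame("wrist")[:,:,::-1].copy();cv2.imwrite("pics/w6.png",im);pickle.dump(c,open("w6.pkl","wb"))
cv2.imwrite("pics/c6.png",cv2.resize(im[220:480,150:490],None,fx=2,fy=2))
E
```

```text
{'t': 9.7, 'tcp_pos': [0.497, 0.2957, 0.1068], 'orientation': [-3.1405, -0.0009, 0.2291], 'ft_force': [0.6456, 0.1828, -2.3443], 'width': 0.0447, 'grasp_force': 62.0351, 'qpos': [-1.0945, 0.2937, 0.5987, 1.8026, -0.185, 1.1, -1.7732]}
```

View pics/c6.png

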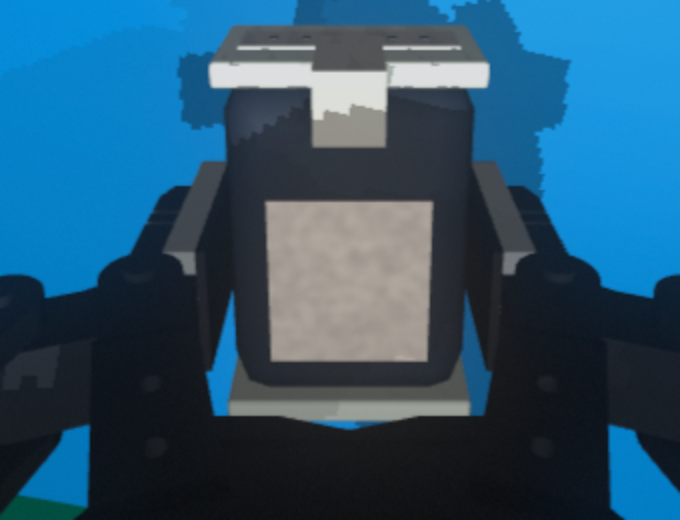

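The pack is held symmetrically (board columns 209–489 around the middle, tab ahead). That was the tenth picture, so I'm going on by numbers alone.

```bash
python3 - <<'E'
from h import *
import pickle
np.set_printoptions(precision=4,suppress=True)
c=pickle.load(open("w6.pkl","rb"));im=cv2.imread("pics/w6.png");g=cv2.cvtColor(im,6)
T=np.array([.497,.2957,.1068]);psi=.2291;u=np.array([np.cos(psi),np.sin(psi),0]);n=np.array([-u[1],u[0],0])
for dx in(0,-.0012,-.003):
  for dz in(-.002,-.006,-.009):
    o=T+dx*u+[0,0,dz];print(dx,dz,proj(c,[o+.038*u+.024*n+[0,0,.027],o+.038*u-.024*n+[0,0,.027],o+.038*u+[0,0,0]]).round(1).tolist())
for x in(270,380):print(x,[(y,int(g[y,x])) for y in range(226,272,2)])
for y in(252,256,260):
    row=im[y].astype(int);d=np.where((row[:,0]-row[:,2])<50)[0];d=d[(d>230)&(d<420)];print(y,d.min(),d.max())
E
```

```text
0 -0.002 [[253.8, 250.9], [400.7, 250.9], [326.8, 230.8]]
0 -0.006 [[255.9, 247.4], [398.4, 247.4], [326.8, 228.4]]
0 -0.009 [[257.4, 245.0], [396.8, 244.9], [326.7, 226.7]]
-0.0012 -0.002 [[254.0, 254.4], [400.5, 254.4], [326.8, 233.8]]
-0.0012 -0.006 [[256.1, 250.8], [398.2, 250.8], [326.7, 231.3]]
-0.0012 -0.009 [[257.6, 248.3], [396.6, 248.3], [326.7, 229.5]]
-0.003 -0.002 [[254.3, 259.6], [400.1, 259.6], [326.8, 238.1]]
-0.003 -0.006 [[256.4, 255.9], [397.9, 255.9], [326.7, 235.6]]
-0.003 -0.009 [[257.9, 253.3], [396.3, 253.2], [326.7, 233.7]]
270 [(226, 110), (228, 110), (230, 109), (232, 106), (234, 94), (236, 94), (238, 92), (240, 88), (242, 109), (244, 209), (246, 95), (248, 93), (250, 111), (252, 220), (254, 222), (256, 222), (258, 221), (260, 222), (262, 213), (264, 74), (266, 53), (268, 55), (270, 57)]
380 [(226, 84), (228, 84), (230, 84), (232, 88), (234, 93), (236, 93), (238, 93), (240, 94), (242, 100), (244, 150), (246, 95), (248, 95), (250, 110), (252, 220), (254, 221), (256, 221), (258, 222), (260, 222), (262, 220), (264, 75), (266, 51), (268, 55), (270, 56)]
252 254 394
256 254 394
260 255 393
```

>>> move_arm(increments=[[0,0,-0.02,0,-0.03,0,0.6],[0,0,-0.04,0,-0.07,0,0.6],[0,0,-0.06,-0.0022,-0.11,0,0.6],[0,0,-0.08,-0.0022,-0.15,0,0.6],[0,0,-0.1,-0.0022,-0.19,0,0.6],[0,0,-0.11,-0.0022,-0.23,0,0.6],[0,0,-0.11,-0.0022,-0.265,0,0.6],[0,0,-0.11,-0.0022,-0.2949,0,0.6],[0,0,-0.11,-0.0022,-0.2949,0,0.6],[0,0,-0.11,-0.0022,-0.2949,-0.03,0.6],[0,0,-0.11,-0.0022,-0.2949,-0.06,0.6],[0,0,-0.11,-0.0022,-0.2949,-0.07,0.6],[0,0,-0.11,-0.0022,-0.2949,-0.07,0.6],[0,0,-0.11,-0.0022,-0.2949,-0.07,0.6]])

```text
t: 11.15
tcp_pos: [0.4951, 0.0006, 0.0367]
orientation: [3.141, -0.0, 0.119]
ft_force: [0.8, -0.3, -2.4]
width: 0.0449
grasp_force: 61.9
```

```bash
cat >> h.py <<'E'
TH=.119;U=np.array([np.cos(TH),np.sin(TH),0]);N=np.array([-U[1],U[0],0])
def rep(k=1):
    for _ in range(k):
        s=r.read_state();p=np.array(s["tcp_pos"]);f=np.array(s["ft_force"])
        print("t %.2f s %.4f n %.4f z %.4f rpy %s | Fu %.2f Fn %.2f Fz %.2f M %s w %.4f"%(s["t"],p@U,p@N,p[2],np.round(s["orientation"],4),f@U,f@N,f[2],np.round(s["moment"],2),s["width"]))
E
python3 -c "
from h import *
rep()
r.grab_frame('wrist');rep()"
```

```text
t 11.15 s 0.4917 n -0.0582 z 0.0367 rpy [ 3.1411e+00 -1.0000e-04  1.1910e-01] | Fu 0.73 Fn -0.34 Fz -2.43 M [ 0.01  0.04 -0.05] w 0.0449
t 11.20 s 0.4922 n -0.0582 z 0.0373 rpy [ 3.1415e+00 -1.4000e-03  1.1910e-01] | Fu -0.15 Fn -0.03 Fz -0.76 M [ 0.05 -0.01 -0.01] w 0.0450
```

>>> move_arm(increments=[[0,0,0,0,0.0003,-0.006,0.6],[0,0,0,0,0.0003,-0.012,0.6],[0,0,0,0,0.0003,-0.0135,0.6],[0,0,0,0,0.0003,-0.0135,0.6],[0,0,0,0,0.0003,-0.0135,0.6]])

```text
t: 11.7
tcp_pos: [0.4949, 0.0007, 0.0229]
orientation: [3.141, -0.0, 0.119]
ft_force: [-0.9, 0.1, -0.9]
width: 0.0446
grasp_force: 61.9
```

>>> move_arm(increments=[[0,0,0,0,0,-0.001,0.6],[0,0,0,0,0,-0.0015,0.6],[0,0,0,0,0,-0.0015,0.6],[0,0,0,0,0,-0.0015,0.6]])

```text
t: 12.1
tcp_pos: [0.4948, 0.0008, 0.0214]
orientation: [3.142, 0.0, 0.119]
ft_force: [0.7, -0.6, -1.8]
width: 0.0446
grasp_force: 61.9
```

```bash
python3 -c "
from h import *
rep()"
```

```text
t 12.10 s 0.4914 n -0.0580 z 0.0214 rpy [3.1415 0.     0.1188] | Fu 0.65 Fn -0.64 Fz -1.83 M [-0.   -0.01 -0.02] w 0.0446
```

>>> move_arm(increments=[[0,0,0,0,0,-0.0007,0.6],[0,0,0,0,0,-0.001,0.6],[0,0,0,0,0,-0.001,0.6]])

```text
t: 12.4
tcp_pos: [0.4947, 0.0007, 0.0203]
orientation: [3.141, 0.0, 0.119]
ft_force: [0.3, 0.1, -1.7]
width: 0.0445
grasp_force: 61.9
```

>>> move_arm(increments=[[0,0,0,0,0,-0.0007,0.6],[0,0,0,0,0,-0.001,0.6],[0,0,0,0,0,-0.001,0.6]])

```text
t: 12.7
tcp_pos: [0.4948, 0.0007, 0.0201]
orientation: [-3.141, 0.001, 0.119]
ft_force: [-3.4, -0.7, 7.6]
width: 0.045
grasp_force: 63.1
```

>>> move_arm(increments=[[0,0,0,0,0,0.0006,0.6],[0,0,0,0.005,0.0006,0.0006,0.6],[0,0,0,0.01,0.0012,0.0006,0.6],[0,0,0,0.015,0.0018,0.0006,0.6],[0,0,0,0.019,0.0023,0.0006,0.6],[0,0,0,0.021,0.0025,0.0006,0.6],[0,0,0,0.021,0.0025,0.0006,0.6],[0,0,0,0.021,0.0025,0.0006,0.6]])

```text
t: 13.5
tcp_pos: [0.5154, 0.0031, 0.0201]
orientation: [-3.141, 0.001, 0.119]
ft_force: [-4.3, -0.8, 4.7]
width: 0.0449
grasp_force: 62.8
```

```bash
python3 -c "
from h import *
rep()"
```

```text
t 13.50 s 0.5121 n -0.0582 z 0.0201 rpy [-3.1415e+00  1.4000e-03  1.1870e-01] | Fu -4.35 Fn -0.32 Fz 4.70 M [-0.08  0.6   0.02] w 0.0449
```

>>> move_arm(increments=[[0,0,0,0,0,0.0006,0.6],[0,0,0,0,0,0.0006,0.6],[0,0,0,0,0,0.0006,0.6]])

```text
t: 13.8
tcp_pos: [0.5159, 0.0034, 0.0204]
orientation: [3.141, -0.0, 0.119]
ft_force: [-0.4, -0.0, -0.9]
width: 0.0452
grasp_force: 62.0
```

>>> move_arm(increments=[[0,0,0,0.002,0.0002,0,0.6],[0,0,0,0.003,0.0004,0,0.6],[0,0,0,0.003,0.0004,0,0.6],[0,0,0,0.003,0.0004,0,0.6]])

```text
t: 14.2
tcp_pos: [0.5188, 0.0036, 0.0205]
orientation: [3.141, 0.0, 0.119]
ft_force: [-0.0, 0.6, -1.4]
width: 0.0449
grasp_force: 62.0
```

```bash
python3 -c "
from h import *
rep()"
```

```text
t 14.20 s 0.5156 n -0.0580 z 0.0205 rpy [3.1414e+00 1.0000e-04 1.1890e-01] | Fu 0.03 Fn 0.65 Fz -1.44 M [-0.02  0.01 -0.04] w 0.0449
```

>>> move_arm(increments=[[0,0,0,0.002,0.0002,0,0.6],[0,0,0,0.003,0.0004,0,0.6],[0,0,0,0.003,0.0004,0,0.6],[0,0,0,0.003,0.0004,0,0.6]])

```text
t: 14.6
tcp_pos: [0.5218, 0.004, 0.0205]
orientation: [3.141, 0.0, 0.119]
ft_force: [-0.2, -0.4, -2.2]
width: 0.0449
grasp_force: 62.0
```

>>> move_arm(increments=[[0,0,0,0.001,0.0001,0,0.6],[0,0,0,0.002,0.0002,0,0.6],[0,0,0,0.002,0.0002,0,0.6],[0,0,0,0.002,0.0002,0,0.6]])

```text
t: 15.0
tcp_pos: [0.523, 0.0041, 0.0204]
orientation: [-3.141, 0.002, 0.119]
ft_force: [-2.9, -0.2, -0.1]
width: 0.0448
grasp_force: 62.1
```

```bash
python3 -c "
from h import *
rep()"
```

```text
t 15.00 s 0.5198 n -0.0580 z 0.0204 rpy [-3.1415e+00  1.6000e-03  1.1870e-01] | Fu -2.87 Fn 0.17 Fz -0.13 M [-0.07  0.72  0.01] w 0.0448
```

>>> move_arm(increments=[[0,0,0,0.002,0.0002,0,0.6],[0,0,0,0.004,0.0005,0,0.6],[0,0,0,0.005,0.0006,0,0.6],[0,0,0,0.005,0.0006,0,0.6],[0,0,0,0.005,0.0006,0,0.6]])

```text
t: 15.5
tcp_pos: [0.5258, 0.0045, 0.0202]
orientation: [-3.14, 0.007, 0.119]
ft_force: [-11.6, -1.1, 8.7]
width: 0.045
grasp_force: 63.2
```

```bash
python3 -c "
from h import *
rep()"
```

```text
t 15.50 s 0.5226 n -0.0579 z 0.0202 rpy [-3.1404  0.0066  0.1186] | Fu -11.67 Fn 0.32 Fz 8.75 M [-0.17  2.1  -0.01] w 0.0450
```

>>> move_arm(increments=[[0,0,0,0,0,0.0008,0.6],[0,0,0,0.002,0.0002,0.001,0.6],[0,0,0,0.0025,0.0003,0.001,0.6],[0,0,0,0.0025,0.0003,0.001,0.6],[0,0,0,0.0025,0.0003,0.001,0.6]])

```text
t: 16.0
tcp_pos: [0.5271, 0.0047, 0.0204]
orientation: [-3.141, 0.009, 0.119]
ft_force: [-11.2, -1.6, 3.8]
width: 0.0447
grasp_force: 62.7
```

```bash
python3 -c "
from h import *
rep()"
```

```text
t 16.00 s 0.5240 n -0.0579 z 0.0204 rpy [-3.1406  0.0089  0.1186] | Fu -11.26 Fn -0.22 Fz 3.78 M [-0.2   2.24  0.04] w 0.0447
```

>>> move_arm(increments=[[0,0,0,0.001,0.0001,0.0003,0.6],[0,0,0,0.0018,0.0002,0.0003,0.6],[0,0,0,0.0018,0.0002,0.0003,0.6],[0,0,0,0.0018,0.0002,0.0003,0.6]])

```text
t: 16.4
tcp_pos: [0.5279, 0.0048, 0.0204]
orientation: [-3.14, 0.011, 0.118]
ft_force: [-13.3, -0.8, 5.4]
width: 0.0446
grasp_force: 62.9
```

```bash
python3 -c "
from h import *
rep()"
```

```text
t 16.40 s 0.5248 n -0.0579 z 0.0204 rpy [-3.1403  0.0109  0.1184] | Fu -13.27 Fn 0.81 Fz 5.42 M [-0.24  2.63 -0.02] w 0.0446
```

>>> move_arm(increments=[[0,0,0,0.0005,0.0001,0.0003,0.6],[0,0,0,0.0006,0.0001,0.0003,0.6],[0,0,0,0.0006,0.0001,0.0003,0.6],[0,0,0,0.0006,0.0001,0.0003,0.6],[0,0,0,0.0006,0.0001,0.0003,0.6],[0,0,0,0.0006,0.0001,0.0003,0.6],[0,0,0,0.0006,0.0001,0.0003,0.6],[0,0,0,0.0006,0.0001,0.0003,0.6],[0,0,0,0.0006,0.0001,0.0003,0.6],[0,0,0,0.0006,0.0001,0.0003,0.6],[0,0,0,0.0006,0.0001,0.0003,0.6],[0,0,0,0.0006,0.0001,0.0003,0.6],[0,0,0,0.0006,0.0001,0.0003,0.6]])

```text
t: 17.7
tcp_pos: [0.5282, 0.0048, 0.0205]
orientation: [-3.14, 0.012, 0.118]
ft_force: [-13.4, -1.0, 4.6]
width: 0.044
grasp_force: 62.7
```

```bash
python3 -c "
from h import *
rep()"
```

```text
t 17.70 s 0.5250 n -0.0579 z 0.0205 rpy [-3.1403  0.0116  0.1184] | Fu -13.45 Fn 0.60 Fz 4.57 M [-0.26  2.71  0.01] w 0.0440
```

>>> move_arm(increments=[[0,0,0,-0.005,-0.0006,0,0.6],[0,0,0,-0.015,-0.0018,0,0.6],[0,0,0,-0.03,-0.0036,0,0.6],[0,0,0,-0.045,-0.0054,0.02,0.6],[0,0,0.14,-0.06,-0.0071,0.05,0.6],[0,0,0.28,-0.065,-0.0077,0.08,0.6],[0,0,0.42,-0.065,-0.0077,0.09,0.6],[0,0,0.56,-0.065,-0.0077,0.09,0.6],[0,0,0.7,-0.065,-0.0077,0.09,0.6],[0,0,0.84,-0.065,-0.0077,0.09,0.6],[0,0,0.98,-0.065,-0.0077,0.09,0.6],[0,0,1.12,-0.065,-0.0077,0.09,0.6],[0,0,1.26,-0.065,-0.0077,0.09,0.6],[0,0,1.4,-0.065,-0.0077,0.09,0.6],[0,0,1.54,-0.065,-0.0077,0.09,0.6],[0,0,1.6,-0.065,-0.0077,0.09,0.6]])

```text
t: 19.3
tcp_pos: [0.47, -0.0021, 0.1127]
orientation: [3.138, -0.0, 1.723]
ft_force: [-0.9, -0.8, -0.9]
width: 0.0451
grasp_force: 62.0
```

>>> move_arm(increments=[[0,0,0.14,0,0,0,0.6],[0,0,0.28,0,0,0,0.6],[0,0,0.42,0,0,0,0.6],[0,0,0.56,0,0,0,0.6],[0,0,0.7,0,0,0,0.6],[0,0,0.84,0,0,0,0.6],[0,0,0.98,0,0,0,0.6],[0,0,1.12,0,0,0,0.6],[0,0,1.26,0,0,0,0.6],[0,0,1.4,0,0,0,0.6],[0,0,1.5416,0,0,0,0.6],[0,0,1.5416,0,0,0,0.6],[0,0,1.5416,0,0,0,0.6]])

```text
t: 20.6
tcp_pos: [0.4694, -0.0022, 0.1125]
orientation: [3.141, 0.002, -3.026]
ft_force: [0.1, -0.5, -1.2]
width: 0.0446
grasp_force: 62.0
```

```bash
python3 -c "
from h import *
rep()
im=r.grab_frame('wrist');rep();print(np.round(r.read_state()['qpos'],3),cal('wrist')[1])
cv2.imwrite('pics/w7.png',im[:,:,::-1]);b=im.astype(int)
# white front board (plain end) extent near rows 225-270
g=b.sum(2)/3
for y in range(236,276,3):
    d=np.where((b[y,:,2]-b[y,:,0])<50)[0];d=d[(d>230)&(d<420)];print(y,(d.min(),d.max()) if len(d) else None,int(g[y,270]),int(g[y,324]))
"
```

```text
t 20.60 s 0.4658 n -0.0579 z 0.1125 rpy [ 3.1412e+00  2.0000e-03 -3.0264e+00] | Fu 0.07 Fn -0.49 Fz -1.21 M [-0.03  0.02 -0.02] w 0.0446
t 20.65 s 0.4656 n -0.0579 z 0.1124 rpy [ 3.1413e+00  1.5000e-03 -3.0258e+00] | Fu -0.13 Fn -0.29 Fz -1.43 M [-0.01  0.   -0.04] w 0.0449
[-0.791  0.02   0.755  2.054 -0.016  1.072  1.658] [ 0.39680113 -0.00968782  0.25482745]
236 (np.int64(264), np.int64(384)) 91 79
239 (np.int64(262), np.int64(386)) 87 78
242 (np.int64(261), np.int64(388)) 96 78
245 (np.int64(259), np.int64(390)) 92 78
248 (np.int64(257), np.int64(391)) 93 78
251 (np.int64(255), np.int64(393)) 148 80
254 (np.int64(255), np.int64(393)) 174 84
257 (np.int64(255), np.int64(393)) 171 133
260 (np.int64(255), np.int64(393)) 169 133
263 (np.int64(258), np.int64(391)) 130 133
266 (np.int64(266), np.int64(382)) 47 133
269 (np.int64(265), np.int64(384)) 48 132
272 (np.int64(263), np.int64(385)) 49 132
275 (np.int64(263), np.int64(386)) 50 131
```

>>> move_arm(increments=[[0,0,0.003,0.015,0.0018,0,0.6],[0,0,0.003,0.0342,0.0041,0,0.6],[0,0,0.003,0.0342,0.0041,-0.02,0.6],[0,0,0.003,0.0342,0.0041,-0.05,0.6],[0,0,0.003,0.0342,0.0041,-0.075,0.6],[0,0,0.003,0.0342,0.0041,-0.085,0.6],[0,0,0.003,0.0342,0.0041,-0.089,0.6],[0,0,0.003,0.0342,0.0041,-0.089,0.6],[0,0,0.003,0.0342,0.0041,-0.089,0.6]])

```text
t: 21.55
tcp_pos: [0.504, 0.0019, 0.0243]
orientation: [3.141, 0.002, -3.02]
ft_force: [-1.4, 0.3, -1.9]
width: 0.0449
grasp_force: 61.9
```

```bash
python3 -c "
from h import *
rep()"
```

```text
t 21.55 s 0.5006 n -0.0579 z 0.0243 rpy [ 3.1412e+00  2.2000e-03 -3.0201e+00] | Fu -1.31 Fn 0.43 Fz -1.95 M [-0.01  0.02  0.01] w 0.0449
```

>>> move_arm(increments=[[0,0,-0.002,0,0,-0.002,0.6],[0,0,-0.002,0,0,-0.003,0.6],[0,0,-0.002,0,0,-0.0033,0.6],[0,0,-0.002,0,0,-0.0033,0.6]])

```text
t: 21.95
tcp_pos: [0.5031, 0.002, 0.0201]
orientation: [3.141, 0.001, -3.022]
ft_force: [-0.8, 0.6, 0.2]
width: 0.0446
grasp_force: 62.3
```

>>> move_arm(increments=[[0,0,0,0.004,0.0005,0,0.6],[0,0,0,0.008,0.001,0,0.6],[0,0,0,0.012,0.0014,0,0.6],[0,0,0,0.0135,0.0016,0,0.6],[0,0,0,0.0135,0.0016,0,0.6],[0,0,0,0.0135,0.0016,0,0.6]])

```text
t: 22.55
tcp_pos: [0.516, 0.0033, 0.0201]
orientation: [3.141, -0.001, -3.022]
ft_force: [-3.2, -0.1, 4.6]
width: 0.045
grasp_force: 62.8
```

```bash
python3 -c "
from h import *
rep()"
```

```text
t 22.55 s 0.5128 n -0.0580 z 0.0201 rpy [ 3.1413e+00 -1.0000e-03 -3.0218e+00] | Fu -3.20 Fn 0.28 Fz 4.59 M [-0.1   0.75 -0.02] w 0.0450
```

>>> move_arm(increments=[[0,0,0,0,0,0.0007,0.6],[0,0,0,0.001,0.0001,0.0007,0.6],[0,0,0,0.002,0.0002,0.0007,0.6],[0,0,0,0.002,0.0002,0.0007,0.6],[0,0,0,0.002,0.0002,0.0007,0.6]])

```text
t: 23.05
tcp_pos: [0.5184, 0.0036, 0.0204]
orientation: [-3.142, -0.0, -3.022]
ft_force: [-0.0, -0.2, -1.3]
width: 0.0447
grasp_force: 62.0
```

>>> move_arm(increments=[[0,0,0,0.001,0.0001,0,0.6],[0,0,0,0.002,0.0002,0,0.6],[0,0,0,0.002,0.0002,0,0.6],[0,0,0,0.002,0.0002,0,0.6]])

```text
t: 23.45
tcp_pos: [0.5198, 0.0038, 0.0204]
orientation: [3.141, -0.001, -3.022]
ft_force: [-2.8, 0.1, -0.2]
width: 0.0448
grasp_force: 62.1
```

```bash
python3 -c "
from h import *
rep()"
```

```text
t 23.45 s 0.5166 n -0.0579 z 0.0204 rpy [ 3.1413e+00 -1.2000e-03 -3.0218e+00] | Fu -2.74 Fn 0.44 Fz -0.19 M [0.02 0.49 0.01] w 0.0448
```

>>> move_arm(increments=[[0,0,0,0.002,0.0002,0.0003,0.6],[0,0,0,0.004,0.0005,0.0006,0.6],[0,0,0,0.006,0.0007,0.001,0.6],[0,0,0,0.008,0.001,0.0012,0.6],[0,0,0,0.008,0.001,0.0012,0.6],[0,0,0,0.008,0.001,0.0012,0.6]])

```text
t: 24.05
tcp_pos: [0.5241, 0.0044, 0.0205]
orientation: [3.141, -0.009, -3.022]
ft_force: [-11.0, 0.1, 4.1]
width: 0.0447
grasp_force: 62.5
```

```bash
python3 -c "
from h import *
rep()"
```

```text
t 24.05 s 0.5209 n -0.0579 z 0.0205 rpy [ 3.1405 -0.0091 -3.022 ] | Fu -10.90 Fn 1.44 Fz 4.13 M [-0.14  2.2  -0.03] w 0.0447
```

Depth is now about 4.5 mm. A little more, then hold.

>>> move_arm(increments=[[0,0,0,0.001,0.0001,0.0003,0.6],[0,0,0,0.0019,0.0002,0.0004,0.6],[0,0,0,0.0019,0.0002,0.0004,0.6],[0,0,0,0.0019,0.0002,0.0004,0.6],[0,0,0,0.0019,0.0002,0.0004,0.6],[0,0,0,0.0019,0.0002,0.0004,0.6],[0,0,0,0.0019,0.0002,0.0004,0.6],[0,0,0,0.0019,0.0002,0.0004,0.6],[0,0,0,0.0019,0.0002,0.0004,0.6],[0,0,0,0.0019,0.0002,0.0004,0.6],[0,0,0,0.0019,0.0002,0.0004,0.6],[0,0,0,0.0019,0.0002,0.0004,0.6],[0,0,0,0.0019,0.0002,0.0004,0.6],[0,0,0,0.0019,0.0002,0.0004,0.6],[0,0,0,0.0019,0.0002,0.0004,0.6]])

```text
t: 25.55
tcp_pos: [0.525, 0.0045, 0.0206]
orientation: [3.14, -0.011, -3.022]
ft_force: [-12.7, -2.4, 4.1]
width: 0.0445
grasp_force: 62.5
```

```bash
python3 -c "
from h import *
rep()"
```

```text
t 25.55 s 0.5218 n -0.0579 z 0.0206 rpy [ 3.1403 -0.0111 -3.0222] | Fu -12.94 Fn -0.85 Fz 4.06 M [-0.23  2.56  0.01] w 0.0445
```

>>> move_arm(increments=[[0,0,0,-0.005,-0.0006,0,0.6],[0,0,0,-0.015,-0.0018,0,0.6],[0,0,0,-0.03,-0.0036,0.002,0.6],[0,0,0,-0.045,-0.005,0.03,0.6],[0,0,0,-0.045,-0.005,0.06,0.6],[0,0,0.01,-0.045,-0.02,0.09,0.6],[0,0,0.02,-0.04,-0.05,0.1,0.6],[0,0,0.03,-0.035,-0.09,0.11,0.6],[0,0,0.04,-0.03,-0.13,0.11,0.6],[0,0,0.045,-0.025,-0.17,0.11,0.6],[0,0,0.045,-0.02,-0.21,0.11,0.6],[0,0,0.045,-0.015,-0.24,0.11,0.6],[0,0,0.045,-0.015,-0.24,0.11,0.6],[0,0,0.045,-0.015,-0.24,0.11,0.6]])

```text
t: 26.95
tcp_pos: [0.5157, -0.2359, 0.1324]
orientation: [-3.14, 0.001, -2.979]
ft_force: [0.0, 1.0, -1.9]
width: 0.0446
grasp_force: 62.2
```

```bash
python3 - <<'E'
from h import *
np.set_printoptions(precision=4,suppress=True)
st();c=cal("wrist");im=r.grab_frame("wrist")[:,:,::-1].copy();cv2.imwrite("pics/w8.png",im)
t=cal("top");a=cv2.imread("pics/top0.png")
m=(a.max(2)<70).astype(np.uint8)
n,l,s,ce=cv2.connectedComponentsWithStats(m);i=l[233,426];p=np.argwhere(l==i)[:,::-1].astype(np.float32);b=cv2.boxPoints(cv2.minAreaRect(p))
for z in(.002,.024):
    P=onz(t,b,z);print(s[i],P[:,:2],P.mean(0),[np.linalg.norm(P[k]-P[k-1]).round(4) for k in range(4)])
print("w8 proj of tray rim corners",proj(c,np.array([[ .5698,-.1962,.024],[.5921,-.322,.024],[.447,-.3418,.024],[.4259,-.2243,.024]])).round(0).tolist())
bl=(im[:,:,0].astype(int)-im[:,:,2]);print([(y,[int(x) for x in np.where(np.diff((bl[y]>80).astype(int))!=0)[0]]) for y in range(20,240,30)])
E
```

```text
{'t': 26.95, 'tcp_pos': [0.5157, -0.2359, 0.1324], 'orientation': [-3.1405, 0.0014, -2.9787], 'ft_force': [0.0422, 1.0307, -1.9386], 'width': 0.0446, 'grasp_force': 62.1632, 'qpos': [-0.4051, 0.3007, 0.9237, 1.813, -0.2612, 1.1549, 2.3372]}
[ 393  199   66   69 3024] [[ 0.5775 -0.1973]
 [ 0.6091 -0.3254]
 [ 0.4508 -0.3512]
 [ 0.4215 -0.2268]] [ 0.5147 -0.2752  0.002 ] [np.float64(0.1588), np.float64(0.132), np.float64(0.1603), np.float64(0.1278)]
[ 393  199   66   69 3024] [[ 0.5708 -0.1932]
 [ 0.6017 -0.3188]
 [ 0.4466 -0.3441]
 [ 0.4179 -0.2222]] [ 0.5093 -0.2696  0.024 ] [np.float64(0.1556), np.float64(0.1293), np.float64(0.1571), np.float64(0.1253)]
w8 proj of tray rim corners [[364.0, 322.0], [191.0, 324.0], [174.0, 114.0], [364.0, 111.0]]
[(20, []), (50, []), (80, []), (110, [460, 503]), (140, [171, 363, 454, 496]), (170, [175, 363, 449, 489]), (200, [179, 362, 447, 481]), (230, [183, 362, 452, 460, 599])]
```

>>> move_arm(increments=[[0,0,0,-0.006,-0.02,-0.01,0.6],[0,0,0,-0.006,-0.035,-0.04,0.6],[0,0,0,-0.006,-0.035,-0.07,0.6],[0,0,0,-0.006,-0.035,-0.1,0.6],[0,0,0,-0.006,-0.035,-0.113,0.6],[0,0,0,-0.006,-0.035,-0.116,0.6],[0,0,0,-0.006,-0.035,-0.116,0.6],[0,0,0,-0.006,-0.035,-0.116,0.6]])

```text
t: 27.8
tcp_pos: [0.5106, -0.2701, 0.0177]
orientation: [-3.141, 0.003, -2.976]
ft_force: [0.3, -0.3, -0.6]
width: 0.0446
grasp_force: 62.1
```

>>> move_arm(increments=[[0,0,0,0,0,-0.001,0.6],[0,0,0,0,0,-0.002,0.6],[0,0,0,0,0,-0.002,0.6],[0,0,0,0,0,-0.002,0.6]])

```text
t: 28.2
tcp_pos: [0.5093, -0.27, 0.0143]
orientation: [3.142, 0.0, -2.977]
ft_force: [-0.2, 0.1, -0.5]
width: 0.0447
grasp_force: 62.1
```

>>> move_arm(increments=[[0,0,0,0,0,-0.001,0.6],[0,0,0,0,0,-0.0018,0.6],[0,0,0,0,0,-0.0018,0.6],[0,0,0,0,0,-0.0018,0.6]])

```text
t: 28.6
tcp_pos: [0.5092, -0.27, 0.0123]
orientation: [3.142, -0.0, -2.977]
ft_force: [-0.7, 0.4, -1.8]
width: 0.045
grasp_force: 62.3
```

>>> move_arm(increments=[[0,0,0,0,0,-0.0004,0.6],[0,0,0,0,0,-0.0008,0.6],[0,0,0,0,0,-0.0008,0.6]])

```text
t: 28.9
tcp_pos: [0.5093, -0.27, 0.0122]
orientation: [3.141, 0.0, -2.977]
ft_force: [-2.4, 1.1, 4.5]
width: 0.045
grasp_force: 63.1
```

Contact is at z = 0.0122, exactly as expected for the tray floor. Release to about 65 mm, then rise.

>>> move_arm(increments=[[0,0,0,0,0,0.0004,0],[0,0,0,0,0,0.0006,-0.2],[0,0,0,0,0,0.0006,-0.4],[0,0,0,0,0,0.0006,-0.5],[0,0,0,0,0,0.0006,-0.5],[0,0,0,0,0,0.0006,-0.5],[0,0,0,0,0,0.0006,-0.5]])

```text
t: 29.6
tcp_pos: [0.5093, -0.27, 0.0121]
orientation: [3.142, -0.0, -2.977]
ft_force: [0.6, 0.3, -0.2]
width: 0.0643
grasp_force: 0.0
```

>>> move_arm(increments=[[0,0,0,0,0,0.01,-0.5],[0,0,0,0,0,0.03,-0.5],[0,0,0,0,0,0.06,-0.5],[0,0,0,0,0,0.1,-0.5],[0,0,0,0,0,0.14,-0.5],[0,0,0,0,0,0.16,-0.5],[0,0,0,0,0,0.16,-0.5],[0,0,0,0,0,0.16,-0.5]])

```text
t: 30.4
tcp_pos: [0.5093, -0.2698, 0.1725]
orientation: [3.141, 0.001, -2.977]
ft_force: [-0.3, 1.2, -0.2]
width: 0.064
grasp_force: 0.0
```

```bash
python3 - <<'E'
from h import *
np.set_printoptions(precision=4,suppress=True)
st();c=cal("wrist");im=r.grab_frame("wrist")[:,:,::-1].copy();cv2.imwrite("pics/w9.png",im)
psi=3.306;u=np.array([np.cos(psi),np.sin(psi),0]);n=np.array([-u[1],u[0],0]);o=np.array([.5093,-.27,.006])-.0014*u
print("pred board corners",proj(c,[o+a*.038*u+b*.024*n+[0,0,.027] for a,b in((1,1),(1,-1),(-1,-1),(-1,1))]).round(0).tolist())
g=cv2.cvtColor(im,6);m=(g>110).astype(np.uint8);m[:,:200]=0;m[:,450:]=0;m[:100]=0
nn,l,s,ce=cv2.connectedComponentsWithStats(m)
for i in range(1,nn):
    if s[i,4]>60:print(s[i],ce[i].round(1))
# dial check from top camera vs start
a=cv2.imread("pics/top0.png");b=r.grab_frame("top")[:,:,::-1].copy();cv2.imwrite("pics/top1.png",b)
d=(np.abs(a.astype(int)-b).max(2)>60).astype(np.uint8);nn,l,s,ce=cv2.connectedComponentsWithStats(cv2.dilate(d,np.ones((3,3),np.uint8)))
for i in range(1,nn):
    if s[i,4]>40:print("diff",s[i],ce[i].round(0))
E
```

```text
{'t': 30.4, 'tcp_pos': [0.5093, -0.2698, 0.1725], 'orientation': [3.1413, 0.0011, -2.9767], 'ft_force': [-0.2646, 1.1807, -0.2092], 'width': 0.064, 'grasp_force': 0.0, 'qpos': [-0.3655, 0.2868, 0.9539, 1.7455, -0.2478, 1.2363, 2.3871]}
pred board corners [[290.0, 185.0], [354.0, 185.0], [352.0, 281.0], [292.0, 281.0]]
[  200   100   250   341 31651] [334.7 274.4]
[292 185  65  21 707] [323.7 192.3]
[ 304  222   41   42 1645] [324.  242.4]
[294 274  61   7 423] [324. 277.]
[200 353  13  12 106] [207.7 357.6]
[436 353  14  12 107] [440.9 357.7]
diff [  275    91   284   370 28983] [434. 276.]
diff [290 173  13  10  90] [296. 178.]
diff [412 217   9  10  65] [416. 221.]
diff [182 236  31  38 841] [197. 254.]
diff [  0 406  39  35 676] [ 14. 427.]
diff [ 216  419  152   61 5842] [294. 455.]
diff [370 464  12  16  89] [375. 471.]
```

```bash
python3 -c "
from station import r
print(r.job_done())"
```

```text
the job is handed in; nothing more can be done
None
```

The job is handed in at about 30 s: the dial is on its long mark, both pack ends were held on the probes at about half travel (4.6–5.6 mm of 11) for at least a second each, and the pack lies flat in the tray, where the last wrist view shows it. The judge's verdict was not returned.

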